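Uncap a culture flask and show it to the inspection camera

ROBOT

A 6-joint arm with a two-finger parallel gripper is mounted at the origin on the work surface. World frame = base frame: x ahead of the robot, y to its left, z up, the work surface at z = 0. Lengths are in m, angles in rad, forces in N, time in s.
With the tool pointing down it reaches from about 0.375 to 0.9 m from the base axis. Payload 3.1 kg.
Tool frame: the origin (TCP) lies on the centre line of the jaws, within the pads' length; the fingertips stand 25 mm ahead of it and the grasp point (between the pads) lies 6 mm ahead of it (manip.tips_ahead is the distance from the TCP to the fingertips, in m); z points along the fingers, y is the direction in which the jaws open and shut (so a half turn about z gives the same grasp; the last joint's range is limited). The gripper opens to 85 mm and grips with 20 to 120 N. Pads are 22 mm wide; open, the fingers measure 114 mm over their backs; the gripper's body (76 mm by 85 mm) begins 54 mm behind the grasp point. The pads swing forward as they close: fully open they stand 13 mm farther back than shut.
Start: joints at [-1.355, 0.527, 1.433, -0, 1.181, -0.178], TCP at [0.24, -0.577, 0.256] pointing down, gripper open.
Joint ranges: [-3.08, 3.08], [-0.75, 2.2], [0.22, 2.44], [-1.43, 4.57], [0, 2.65], [-2.85, 2.85]. Speed limits (rad/s): [2.79, 2.79, 3.14, 3.14, 3.14, 3.14].

INTERFACE

Orientations are given as a unit quaternion [x, y, z, w].
In Python, from station import manip gives the robot as it stands.
- The arm moves only by the tool play_rows, never from a script. Its argument "steps" is a list that holds one entry, the list of rows, each a list of 6 numbers: the shift along the tool's x, y, z in m, then the turn, a rotation vector about the tool's x, y, z in degrees. In form: [[[x, y, z, rx, ry, rz], ...]]. A call has 1 to 10 rows; each row shifts and turns the commanded pose from where the row before left it, along the tool's axes as they then stand; what a row does not reach is not made up. A row lasts 1/8 s, in which the tool goes at most 62.5 mm and 10.7 degrees, less where a joint would pass 70% of its speed; a pose out of reach is approached as far as the arm can. A call is refused whole if a number of a shift passes 0.0625 or a number of a turn 10.7, either way. A call with a gripper value outside its range is refused whole. "fingers" is the opening, from 0 (shut) to 1 (fully open), set as the call begins (left out, the last holds). The fingers move at their own pace and stop on an object; "squeeze" is the grip in N (left out, the last holds). Time passes only in rows, so rows that do not move let the fingers close. It gives the time, the measured TCP pose, the force and the opening at its end, in the units of the state.
- manip.sense(): the state, without advancing time (a new reading comes with each control period).
- manip.snapshot(name): name is "scene" or "top" or "wrist"; returns a dict with "img" (420x560x3 uint8, red, green, blue), "K" (3x3 intrinsics, pixels), "world_from_camera" (4x4, takes a point from camera to world coordinates). Camera axes: x right, y down, z forward; pixel columns grow to the right and rows downward; lengths in m; the calibration is good to about 2 mm. The wrist camera is an equidistant fisheye: a pixel r from the principal point sees the ray r / f radians off the axis. A picture is of the moment at which its call begins. There is no depth.
- manip.sign_off(): hands the job in, once; it reports no verdict.
Trained networks look in a picture, given as the dict that the camera call returned (one of the last four; its "shot" number tells which), for a name from the list of things; names that differ only in an ending like _2 or _b are one class to them, and where a whole thing is asked for, a point or a joint stands for the part that bears it (a point fixed in the world has none). Each returns a list of dicts, best first, with "score" (0 to 1); they miss things now and then, are a little off and sometimes report something else, mostly with a low value. They report only what shows in the picture. A call takes as long as a camera call. They do not tell look-alikes from the thing itself.
- manip.regions_of(label, picture): "pixels" (420x560 bool, what is visible of it) and "rect" ([left, top, right, bottom] in pixels, round what is visible of it).
- manip.pinpoint(label, picture): "point" ([column, row] in pixels: a listed point, or the origin of a listed thing).
The state is a dict: "t": time; "q": joint angles; "qd": joint speeds; "tau": joint torques, N m; "tcp_pos": TCP position; "tool_rot": TCP orientation; "force": force on the tool from outside, world axes, zero at the start; "ft_torque": the same for the moment, N m; "finger_gap": opening from 0.0 (shut) to 1.0 (fully open).
Only numpy, scipy, OpenCV 4.12 (cv2) and the standard library are available. Lean on these libraries where they do the work, as an engineer would, in place of code of your own. Each camera call takes 0.05 s, during which the arm holds its last target.

TASK

Lift the loose cap off the tall flask in the rack and set it, open side down, fully into the round recess of the cap holder. Only then take the tall flask out of the rack and, keeping it upright all the way, hold it still in the air before the inspection camera, the middle of its body on the lens axis 100 mm in front of the lens, one broad face squarely towards the lens. Finish while still holding it there in the gripper, resting on nothing, and leave the short flask and the other things on the bench where they are.

Things in the scene. Friction and masses are not known exactly. Their poses are not given: they have to be found in the camera images.
- flask: Tall clear plastic flask in either pocket of the rack, 14 mm deep with 1.5 mm play. Flat body 26 (its x) by 46 (y) by 80 mm high (z), then a round neck 19 mm across, 24 mm high. Origin: centre of its underside; z up along the neck. Broad faces look along its +x and -x; the narrow sides (+y, -y) are free for the fingers. 50 to 100 g.
- flask_mid (a point): The middle of the tall flask's body, 40 mm above its underside, on its axis.
- cap: White plastic cap standing loose on the tall flask's neck (no thread, 2 mm play all round): a round cup, open below, 28 mm outside and 23 mm inside diameter, 24 mm high. Origin: centre of its open lower rim, 3 mm above the flask's shoulder at the start; z up through the closed top. 15 g.
- rack: White plastic rack fixed to the bench, 150 (x) by 68 (y) by 24 mm high. Two rectangular pockets 29 (x) by 49 mm (y), 14 mm deep, their centres at x = -38 and +38 mm. Origin: centre of its underside. The flasks stand with their own axes along the rack's.
- cap_holder: Aluminium block fixed to the bench, 64 by 64 by 20 mm high, with a round recess 37 mm across and 8 mm deep in the middle of its top (recess floor 12 mm above the bench). Origin: centre of its underside.
- camera: Fixed inspection camera on a post on a white base plate 100 mm wide (y), 10 mm thick, from x = -120 to +70 mm; post and black camera head at x = 30 to 70 mm, up to 192 mm high. The lens looks level along -x, its axis 170 mm above the bench. A black ring on the plate lies below the view point. Origin: on the bench, 70 mm behind the view point, 30 mm behind the lens front.
- lens (a point): Centre of the lens front, 170 mm above the bench.
- view_point (a point): The point in the air on the lens axis, 100 mm in front of the lens, 170 mm above the bench, straight above the black ring on the plate. Its axes are those of the camera: x runs from here to the lens, z up.
- short_flask: Bystander: a short flask in the rack's other pocket, same 26 by 46 mm section but its body only 50 mm high, with a fixed white cap (77 mm high in all). Origin: centre of its underside.
- bottle: Bystander: a loose round reagent jar, 60 mm across, 75 mm high. Origin: centre of its underside.
- petri: Bystander: a loose, closed clear petri dish, 60 mm across, 18 mm high. Origin: centre of its underside.
- tip_box: Bystander: a loose white box of pipette tips, 80 by 120 by 53 mm high. Origin: centre of its underside.
Things that resemble listed ones, but are neither listed nor needed, are in the scene too. Leave any brown, green or turquoise look-alike of the flask alone.

How it is judged:
By the outcome, as a careful person would: the job done as asked, in the order asked, and still so for the second after the job is handed in, while the arm keeps its last pose, push and grip.
It also fails if it takes over 58 s, if anything falls off the work surface, if the arm or the gripper's body presses on something with over 40 N, if the wrist force passes 120 N, or if a joint passes its speed limit or range.

## Working session

There is one attempt and no reset: what is moved stays moved. The work goes in short steps, Python scripts to look and compute and a tool call to move; the robot and the scene stay as the last step left them, time stands still between calls to the robot, and variables do not carry over. Pictures are saved under pics/ and viewed, and the job is handed in when it is done.

Besides the shell and the picture viewer there is one more tool, called after "Emit:" as name([rows], argument=value, ...), one row to a line, values as JSON. play_rows: Moves the arm, as the interface text tells. Its arguments: {"type":"object","properties":{"steps":{"type":"array"},"fingers":{"type":"number"},"squeeze":{"type":"number"}},"required":["steps"]}

```bash
ls; mkdir -p pics; cat > h.py <<'E'
import numpy as np, cv2
from station import manip
from scipy.spatial.transform import Rotation as R
def save(s,name,box=None,k=1):
    im=cv2.cvtColor(s["img"],cv2.COLOR_RGB2BGR)
    if box: im=im[box[1]:box[3],box[0]:box[2]]
    if k!=1: im=cv2.resize(im,None,fx=k,fy=k,interpolation=cv2.INTER_CUBIC)
    cv2.imwrite("pics/"+name,im)
def ray(s,p,fish=False):
    K=s["K"];T=s["world_from_camera"]
    x=(p[0]-K[0,2])/K[0,0];y=(p[1]-K[1,2])/K[1,1]
    if fish:
        r=np.hypot(x,y); d=np.array([x/r*np.sin(r),y/r*np.sin(r),np.cos(r)]) if r>1e-9 else np.array([0,0,1.])
    else: d=np.array([x,y,1.]);d/=np.linalg.norm(d)
    return T[:3,3],T[:3,:3]@d
def atz(o,d,z): return o+d*(z-o[2])/d[2]
def tri(rs):
    A=0;b=0
    for o,d in rs:
        P=np.eye(3)-np.outer(d,d);A=A+P;b=b+P@o
    x=np.linalg.solve(A,b)
    return x,[np.linalg.norm((np.eye(3)-np.outer(d,d))@(x-o)) for o,d in rs]
def proj(s,X,fish=False):
    T=np.linalg.inv(s["world_from_camera"]);c=T[:3,:3]@X+T[:3,3];K=s["K"]
    if fish:
        r=np.hypot(c[0],c[1]);t=np.arctan2(r,c[2]);u=c[:2]/r*t
    else:u=c[:2]/c[2]
    return np.array([K[0,0]*u[0]+K[0,2],K[1,1]*u[1]+K[1,2]])
E
cat > a.py <<'E'
from h import *
for n in ["scene","top","wrist"]:
    s=manip.snapshot(n); save(s,n+"0.png")
    print(n,s["K"].tolist(),np.round(s["world_from_camera"],3).tolist())
    for l in ["flask","cap","rack","cap_holder","camera","lens","view_point","flask_mid","short_flask","bottle","petri","tip_box"]:
        try: print(l,[(np.round(d["point"],1).tolist(),round(d["score"],2)) for d in manip.pinpoint(l,s)])
        except Exception as e: print(l,e)
print(manip.sense(), manip.tips_ahead)
E
python3 a.py
```

```text
pics
scene [[451.7008697725787, 0.0, 278.7613098754629], [0.0, 451.7008697725787, 207.79419158064374], [0.0, 0.0, 1.0]] [[0.808, 0.487, -0.331, 0.899], [0.588, -0.656, 0.473, -0.395], [0.013, -0.577, -0.817, 0.907], [0.0, 0.0, 0.0, 1.0]]
flask [([210.2, 270.8], 0.95), ([267.6, 254.0], 0.72), ([299.6, 224.0], 0.72), ([268.8, 213.8], 0.61), ([248.7, 293.1], 0.57)]
cap [([264.6, 235.2], 0.77)]
rack [([249.9, 247.7], 0.88)]
cap_holder [([178.6, 331.7], 0.86), ([249.8, 245.5], 0.27)]
camera [([250.1, 247.0], 0.71), ([314.2, 141.3], 0.67)]
lens [([329.5, 88.1], 0.76)]
view_point []
flask_mid [([247.8, 287.9], 0.96), ([264.6, 241.5], 0.81), ([301.4, 210.1], 0.79), ([204.6, 258.7], 0.63), ([206.6, 403.7], 0.36)]
short_flask [([241.6, 230.6], 0.87)]
bottle [([207.9, 400.7], 0.86)]
petri [([201.0, 197.3], 0.58)]
tip_box [([319.7, 306.0], 0.91)]
top [[425.8488569699767, 0.0, 276.88441321354935], [0.0, 425.8488569699767, 207.76835395203108], [0.0, 0.0, 1.0]] [[0.024, -0.999, 0.049, 0.5], [-1.0, -0.024, -0.014, 0.066], [0.015, -0.049, -0.999, 1.148], [0.0, 0.0, 0.0, 1.0]]
flask [([332.2, 187.8], 
[... 1045 characters left out ...]
rt_flask []
bottle []
petri []
tip_box []
{'t': 1.95, 'q': array([-1.35551196e+00,  5.27487634e-01,  1.43266882e+00,  2.08929393e-05,
        1.18139722e+00, -1.78494045e-01]), 'qd': array([ 0.00059266,  0.00038742,  0.00064246,  0.00062022, -0.00125557,
       -0.00194725]), 'tau': array([ 1.71054508e-04, -4.42311323e+01, -1.78415197e+01, -2.26553129e-04,
        8.20271434e-04,  2.39206543e-06]), 'tcp_pos': array([ 0.23983485, -0.57714706,  0.25632795]), 'tool_rot': array([9.80680630e-01, 1.95615699e-01, 1.00213731e-05, 1.93094938e-05]), 'force': array([ 0.13184781, -0.21600784,  0.06415229]), 'ft_torque': array([0.0084641 , 0.00656569, 0.01576832]), 'finger_gap': 0.9985761160534521} 0.025
```

View pics/scene0.png

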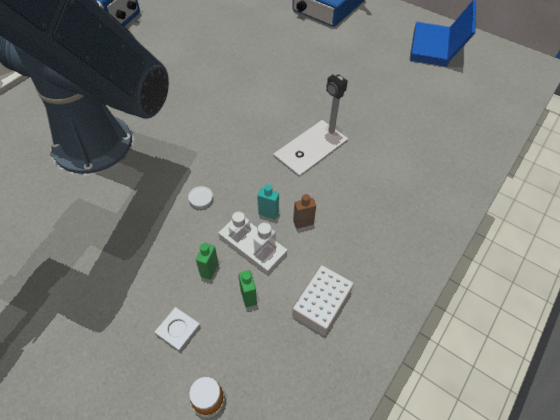

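View pics/top0.png

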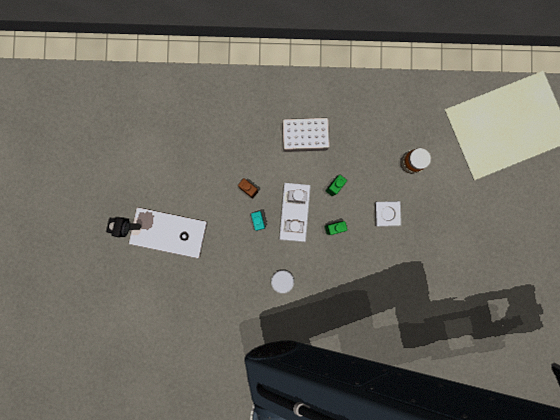

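View pics/wrist0.png

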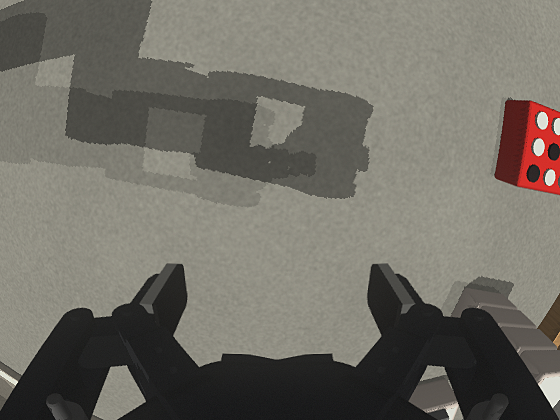

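```bash
python3 - <<'E'
from h import *
s=manip.snapshot("scene");save(s,"s1.png",(180,170,330,290),5)
t=manip.snapshot("top");save(t,"t1.png",(230,160,420,260),4)
T=manip.snapshot("top")
save(T,"t2.png",(100,190,220,270),6); save(s,"s2.png",(260,60,360,190),4.5)
E
```

```text
(no output)
```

View pics/s1.png

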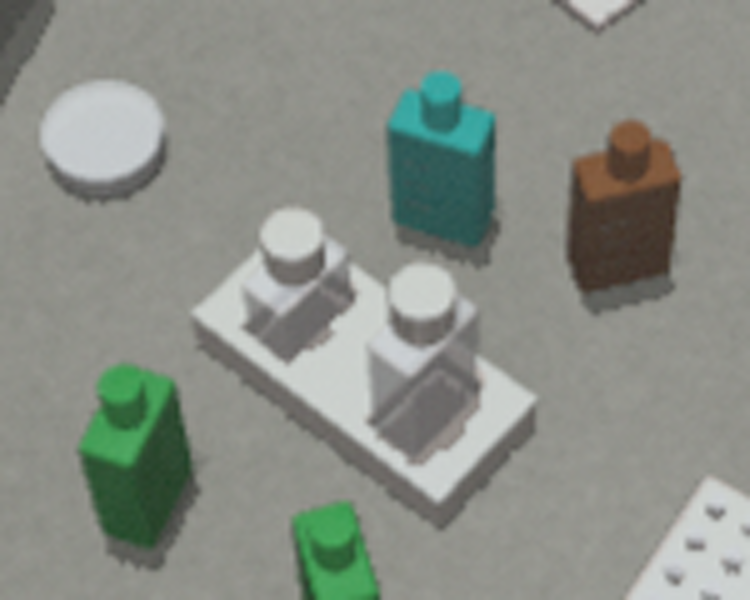

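View pics/t1.png

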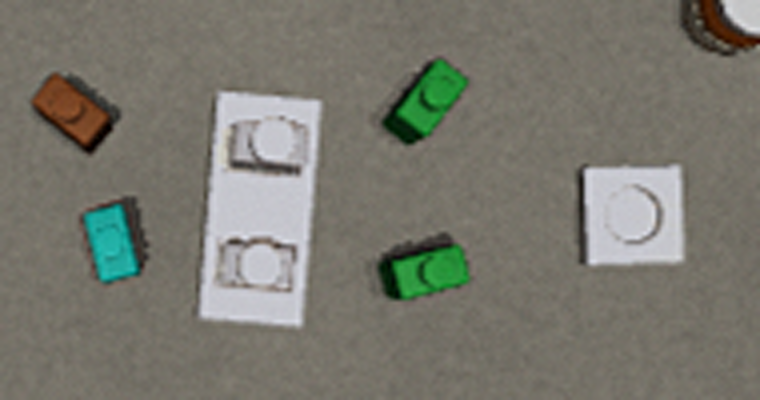

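View pics/t2.png

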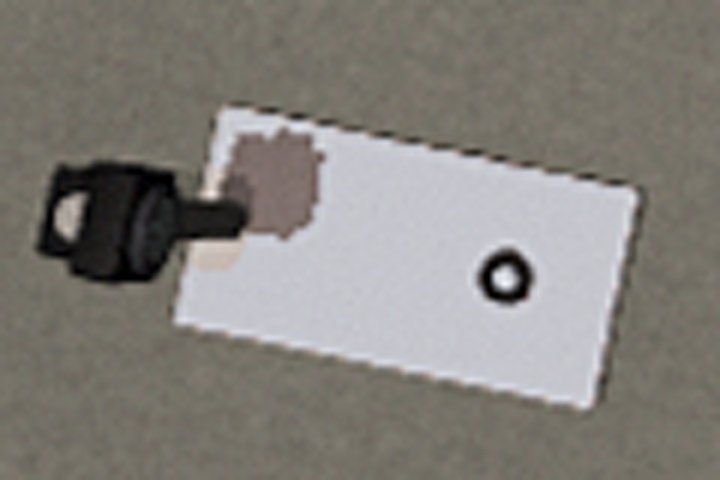

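View pics/s2.png

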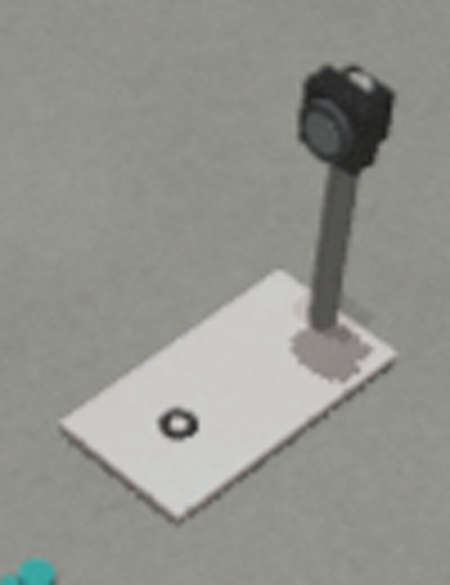

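```bash
python3 - <<'E'
from h import *
s=manip.snapshot("scene");t=manip.snapshot("top")
S=lambda p,o,k:(p[0]/k+o[0]-.4,p[1]/k+o[1]-.4)
c=lambda n,a,b:print(n,*[np.round(v,4) for v in tri([ray(s,a),ray(t,b)])])
c("captop",S((423,290),(180,170),5),S((277,138),(230,160),4))
c("short captop",S((293,234),(180,170),5),S((264,263),(230,160),4))
c("ring",S((179,424),(260,60),4.5),S((505,277),(100,190),6))
P=[atz(*ray(t,S(p,(230,160),4)),.024)[:2] for p in [(218,92),(322,100),(302,325),(200,317)]]
print("rack",np.round(P,4),np.mean(P,0)); r=P[0]-P[3]+P[1]-P[2];print(np.degrees(np.arctan2(r[1],r[0])))
Q=[S(p,(180,170),5) for p in [(192,314),(264,240),(537,400),(441,505)]]
Q=[atz(*ray(s,q),.024)[:2] for q in Q];print("rack scene",np.round(Q,4),np.mean(Q,0))
H=[atz(*ray(t,S(p,(230,160),4)),.02)[:2] for p in [(584,166),(682,166),(683,263),(586,264),(634,214)]]
print("hold",np.round(H,4),np.mean(H[:4],0))
B=[atz(*ray(t,S(p,(100,190),6)),.01)[:2] for p in [(222,103),(640,187),(592,409),(176,322)]]
print("plate",np.round(B,4)); r=B[0]-B[1]+B[3]-B[2];print(np.degrees(np.arctan2(r[1],r[0])),np.linalg.norm(B[0]-B[1]),np.linalg.norm(B[3]-B[2]),np.linalg.norm(B[0]-B[3]))
B=[atz(*ray(s,S(p,(260,60),4.5)),.01)[:2] for p in [(280,270),(60,427),(180,518),(397,354)]]
print("plate scene",np.round(B,4)); r=B[0]-B[1]+B[3]-B[2];print(np.degrees(np.arctan2(r[1],r[0])),np.linalg.norm(B[0]-B[1]),np.linalg.norm(B[3]-B[2]),np.linalg.norm(B[0]-B[3]))
l=manip.pinpoint("lens",s)[0]["point"]; o,d=ray(s,l);print("lens",atz(o,d,.17))
E
```

```text
captop [5.854e-01 3.000e-04 1.221e-01] [0.0013 0.0013]
short captop [0.5102 0.0049 0.0917] [0.0015 0.0015]
ring [0.4762 0.2964 0.0119] [0.0014 0.0014]
rack [[ 0.6222  0.0328]
 [ 0.6186 -0.0363]
 [ 0.4695 -0.026 ]
 [ 0.4731  0.0413]] [0.54583897 0.00297004]
-3.5911991578559745
rack scene [[ 0.4699 -0.0231]
 [ 0.4703  0.0283]
 [ 0.6239  0.0343]
 [ 0.6207 -0.0334]] [0.54618095 0.00151604]
hold [[ 0.5793 -0.2122]
 [ 0.5809 -0.2777]
 [ 0.5163 -0.279 ]
 [ 0.5141 -0.2143]
 [ 0.5481 -0.2459]] [ 0.54765739 -0.24578869]
plate [[0.5492 0.4237]
 [0.5163 0.2375]
 [0.4178 0.2556]
 [0.4519 0.4401]]
79.76266039998217 0.18904193370408925 0.18761928681758247 0.09867909498009478
plate scene [[0.4538 0.4434]
 [0.4214 0.255 ]
 [0.5174 0.2402]
 [0.5503 0.4251]]
80.07026928730686 0.19116612101650823 0.1878072455241156 0.09821666939501235
lens [0.48147527 0.40431882 0.17      ]
```

Emit:
play_rows([
  [[0,0,-0.01,0,0,8.73],[0,0,-0.01,0,0,8.73],[0,0,-0.01,0,0,8.74],[0.0202,-0.0426,-0.001,0,0,0],[0.0202,-0.0426,-0.001,0,0,0],[0.0202,-0.0426,-0.001,0,0,0],[0.0202,-0.0426,-0.001,0,0,0],[0.0202,-0.0426,-0.001,0,0,0],[0.0202,-0.0426,-0.001,0,0,0],[0.0202,-0.0426,-0.001,0,0,0]],
])

```text
t: 3.5
tcp_pos: [0.4005, -0.2872, 0.2936]
tool_rot: [0.999, -0.032, 0.0, 0.0]
force: [0.7, 0.1, 0.4]
finger_gap: 0.999
```

Emit:
play_rows([
  [[0.0202,-0.0426,-0.001,0,0,0],[0.0202,-0.0426,-0.001,0,0,0],[0.0202,-0.0426,-0.001,0,0,0],[0.0202,-0.0426,-0.001,0,0,0],[0.0202,-0.0426,-0.001,0,0,0],[0.0202,-0.0426,-0.001,0,0,0],[0.0202,-0.0426,-0.001,0,0,0],[0,0,0,0,0,0],[0,0,0,0,0,0]],
])

```text
t: 4.62
tcp_pos: [0.5595, 0.0, 0.3002]
tool_rot: [1.0, -0.031, -0.0, 0.0]
force: [0.1, -0.6, 0.6]
finger_gap: 1.0
```

```bash
python3 - <<'E'
from h import *
s=manip.sense();print(s["t"],s["tcp_pos"],s["tool_rot"])
w=manip.snapshot("wrist");save(w,"w1.png")
for l in ["cap","flask","rack"]:
  print(l,[(np.round(d["point"],1).tolist(),round(d["score"],2)) for d in manip.pinpoint(l,w)])
print(w["world_from_camera"].round(3).tolist())
import pickle;pickle.dump(w,open("w1.pkl","wb"))
E
```

```text
4.625 [5.59508788e-01 2.25814265e-05 3.00157148e-01] [ 9.99507325e-01 -3.13834662e-02 -3.69629732e-04  2.21256000e-04]
cap [([272.9, 166.2], 0.84)]
flask [([205.4, 206.6], 0.94), ([352.3, 122.9], 0.93), ([177.7, 143.6], 0.88), ([273.5, 156.0], 0.87), ([353.0, 204.0], 0.84)]
rack [([272.1, 179.0], 0.93)]
[[-0.063, -0.956, -0.287, 0.632], [-0.998, 0.06, 0.018, -0.005], [0.0, 0.287, -0.958, 0.418], [0.0, 0.0, 0.0, 1.0]]
```

View pics/w1.png

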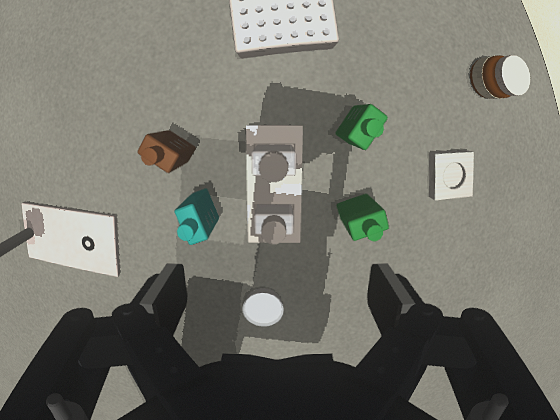

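Emit:
play_rows([
  [[0.012,0,0.0475,0,0,0],[0.013,0,0.0475,0,0,0],[0,0,0,0,0,0],[0,0,0,0,0,0]],
], fingers=0.7)

```text
t: 5.32
tcp_pos: [0.5852, -0.0021, 0.2066]
tool_rot: [0.999, -0.032, 0.001, 0.0]
force: [0.4, -0.7, 0.6]
finger_gap: 0.703
```

```bash
python3 - <<'E'
from h import *
s=manip.sense();print(s["t"],s["tcp_pos"],s["tool_rot"],s["finger_gap"])
w=manip.snapshot("wrist");save(w,"w2.png")
import pickle;pickle.dump(w,open("w2.pkl","wb"))
w1=pickle.load(open("w1.pkl","rb"));save(w1,"w1c.png",(225,100,325,260),3.7);save(w,"w2c.png",(200,60,350,260),3)
E
```

```text
5.325 [ 0.58519082 -0.00208899  0.20661729] [ 9.99482868e-01 -3.21488249e-02  6.58339514e-04  1.23636843e-04] 0.7026465954977326
```

View pics/w1c.png

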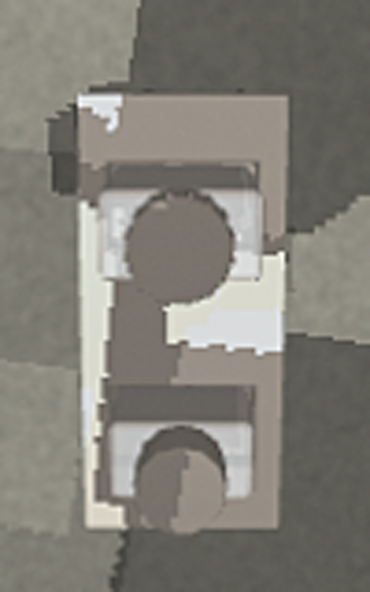

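View pics/w2c.png

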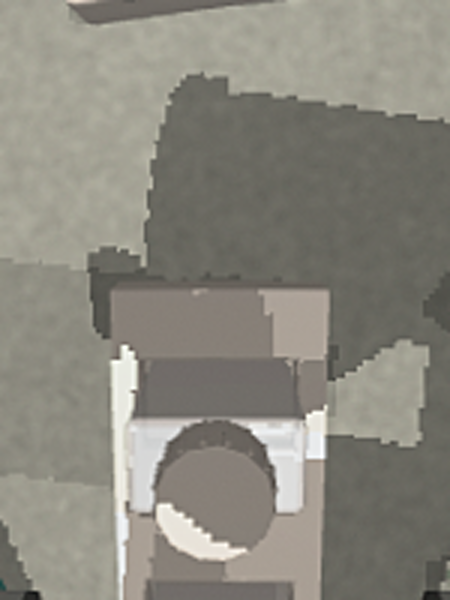

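```bash
python3 - <<'E'
from h import *
import pickle
a=pickle.load(open("w1.pkl","rb"));b=pickle.load(open("w2.pkl","rb"))
A=lambda x,y:ray(a,(225+x/3.7-.4,100+y/3.7-.4),True)
B=lambda x,y:ray(b,(200+x/3-.4,60+y/3-.4),True)
print("captop",tri([A(180,250),B(216,503)]))
# cap disc left/right edges
for n,p,q in [("L",(126,250),(156,503)),("R",(235,250),(275,503)),("bot",(180,303),(216,561))]: print(n,tri([A(*p),B(*q)]))
for n,p,q in [("rackTL",(79,96),(111,290)),("rackTR",(289,96),(330,290))]:
    print(n,tri([A(*p),B(*q)]),atz(*B(*q),.024))
for n,p in [("BL",(86,527)),("BR",(278,528)),("TL",(79,96)),("TR",(289,96))]: print(n,atz(*A(*p),.024))
for n,p in [("shTLw1",(108,192)),("shTR",(262,192))]: print(n,atz(*A(*p),.09))
for n,p in [("shTLw2",(131,421)),("shTR",(304,421))]: print(n,atz(*B(*p),.09))
E
```

```text
captop (array([0.58399434, 0.00107259, 0.11724149]), [np.float64(9.96582202021915e-05), np.float64(9.965822020219723e-05)])
L (array([0.58488496, 0.0146335 , 0.11731288]), [np.float64(0.0001450254431258829), np.float64(0.00014502544312592152)])
R (array([ 0.58317207, -0.01248534,  0.11738771]), [np.float64(0.00019115101004148953), np.float64(0.0001911510100414869)])
bot (array([0.57081629, 0.00193319, 0.11956837]), [np.float64(7.535630873584601e-05), np.float64(7.535630873584074e-05)])
rackTL (array([0.62227082, 0.03298787, 0.01955126]), [np.float64(4.496681337941096e-05), np.float64(4.496681337941908e-05)]) [0.62279736 0.03244262 0.024     ]
rackTR (array([ 0.61784644, -0.03575352,  0.02008424]), [np.float64(4.8605633394793794e-05), np.float64(4.860563339474664e-05)]) [ 0.61834573 -0.03533887  0.024     ]
BL [0.47300618 0.0427969  0.024     ]
BR [ 0.46838765 -0.02501979  0.024     ]
TL [0.62236088 0.03252215 0.024     ]
TR [ 0.61799196 -0.03549832  0.024     ]
shTLw1 [0.59706597 0.02030963 0.09      ]
shTR [ 0.59439039 -0.0216484   0.09      ]
shTLw2 [0.59729345 0.02172168 0.09      ]
shTR [ 0.5945086 -0.0212903  0.09     ]
```

Emit:
play_rows([
  [[-0.0014,-0.0031,0.03,0,0,0],[0,0,0.028,0,0,0],[0,0,0.015,0,0,0],[0,0,0.0055,0,0,0],[0,0,0,0,0,0],[0,0,0,0,0,0]],
])

```text
t: 6.12
tcp_pos: [0.5844, 0.0016, 0.1279]
tool_rot: [0.999, -0.032, 0.001, 0.0]
force: [-0.3, 0.3, 0.2]
finger_gap: 0.699
```

Emit:
play_rows([
  [[0,0,0,0,0,0],[0,0,0,0,0,0],[0,0,0,0,0,0],[0,0,0,0,0,0],[0,0,0,0,0,0],[0,0,0,0,0,0]],
], fingers=0, squeeze=25)

```text
t: 6.88
tcp_pos: [0.584, 0.0017, 0.1274]
tool_rot: [0.999, -0.032, 0.001, 0.0]
force: [-0.6, 1.0, 5.8]
finger_gap: 0.316
```

```bash
python3 - <<'E'
from h import *
s=manip.sense();print(s["t"],s["tcp_pos"],s["finger_gap"],s["force"])
w=manip.snapshot("wrist");save(w,"w3.png");s=manip.snapshot("scene");save(s,"s3.png",(200,170,330,290),5)
E
```

```text
6.875 [0.58401824 0.00170721 0.12736293] 0.3164242945662219 [-0.57411937  1.04136009  5.79090807]
```

View pics/w3.png

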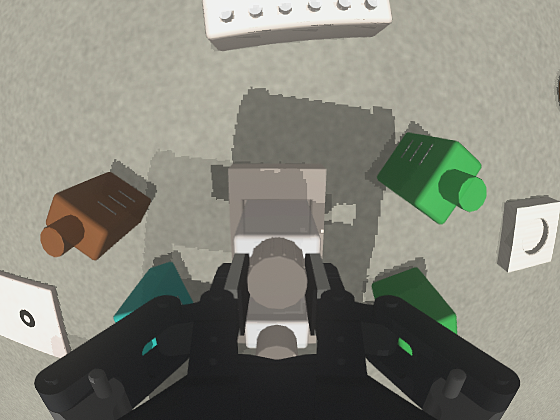

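View pics/s3.png

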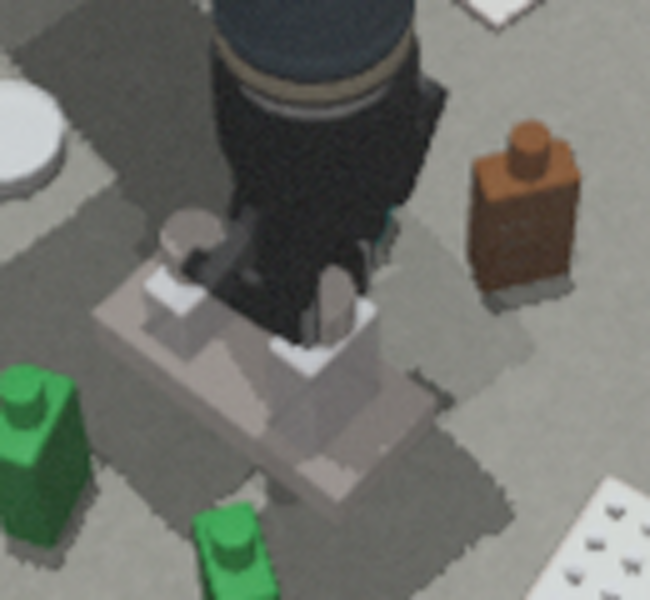

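Emit:
play_rows([
  [[0,0,-0.008,0,0,0],[0,0,-0.012,0,0,0],[0,0,-0.02,0,0,0],[0,0,-0.03,0,0,0],[0,0,-0.03,0,0,0],[0,0,-0.02,0,0,0],[0,0,0,0,0,0],[0,0,0,0,0,0]],
])

```text
t: 7.98
tcp_pos: [0.583, 0.0018, 0.2462]
tool_rot: [0.999, -0.032, -0.001, -0.0]
force: [-0.3, 0.1, -0.0]
finger_gap: 0.312
```

```bash
python3 - <<'E'
from h import *
s=manip.sense();print(s["t"],s["tcp_pos"],s["finger_gap"],s["force"])
w=manip.snapshot("wrist");save(w,"w4.png",(200,150,360,360),2.8);s=manip.snapshot("scene");save(s,"s4.png",(200,130,330,290),3.7)
T=s["world_from_camera"]
t=manip.sense()["tcp_pos"]
for z in (-.025,-.035): print(proj(s,t+[0,0,z])) 
E
```

```text
7.975 [0.58300742 0.00183002 0.24622517] 0.31166064304090874 [-0.25020456  0.1291321  -0.03711008]
[262.23636133 198.15911045]
[262.32521548 201.27767735]
```

View pics/w4.png

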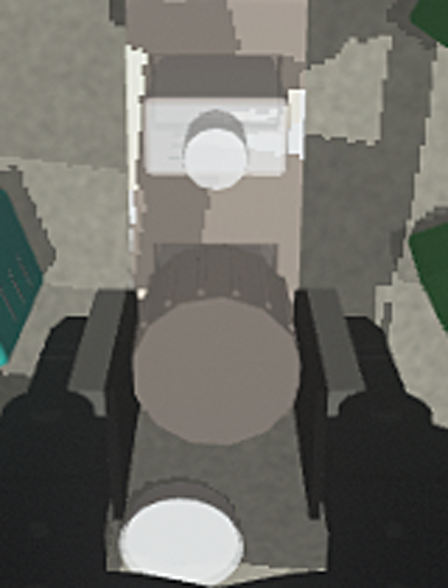

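View pics/s4.png

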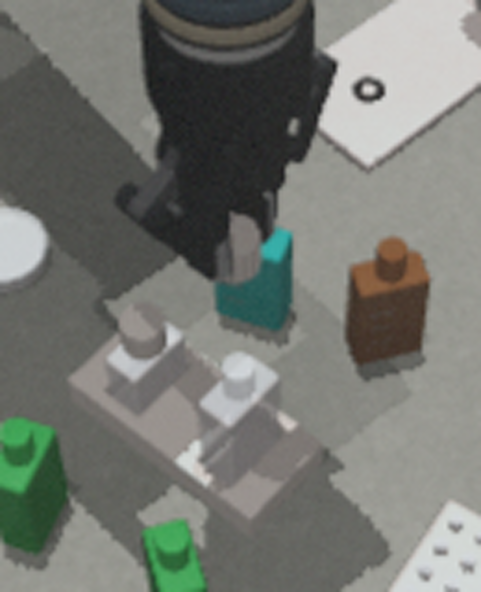

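```bash
python3 - <<'E'
from h import *
t=manip.sense();p=t["tcp_pos"];Rm=R.from_quat(t["tool_rot"]).as_matrix()
w=manip.snapshot("wrist")
f=lambda x,y:ray(w,(200+x/2.8-.4,150+y/2.8-.4),True)
def tool(o,d): return Rm.T@(o-p),Rm.T@d
for n,x in [("center",(217,368)),("center",(217,372))]:
    o,d=tool(*f(*x)); k=-o[0]/d[0]; print(n,o+k*d)
for n,x,y in [("tipR",(297,290),-.014),("tipR2",(335,290),-.02),("tipL",(135,290),.014),("tipL",(100,290),.02)]:
    o,d=tool(*f(*x)); k=(.011-o[0])/d[0]; print(n,"x=.011",o+k*d)
# disc edge: near/bottom edge (217,444) x=-.014 ; left (133,370), right(301,370)
for n,x,X in [("near",(217,444),-.014),("far",(217,297),.014)]:
    o,d=tool(*f(*x)); k=(X-o[0])/d[0]; print(n,o+k*d)
for z in (-.005,0,.005,.01):
    L=[];
    for x in [(133,368),(301,368)]:
        o,d=tool(*f(*x)); L.append(o+d*(z-o[2])/d[2])
    print(z,L)
E
```

```text
center [0.         0.00064772 0.01229477]
center [0.         0.00064658 0.01096082]
tipR x=.011 [0.011      0.01379956 0.01876535]
tipR2 x=.011 [0.011      0.02008797 0.01861837]
tipL x=.011 [ 0.011      -0.01282992  0.01876223]
tipL x=.011 [ 0.011      -0.01862035  0.01862757]
near [-0.014       0.00065298  0.01087885]
far [0.014      0.00063954 0.00958668]
-0.005 [array([ 0.00953935, -0.011221  , -0.005     ]), array([ 0.00953652,  0.01248064, -0.005     ])]
0 [array([ 0.00675175, -0.01174086,  0.        ]), array([0.00674879, 0.01301161, 0.        ])]
0.005 [array([ 0.00396415, -0.01226072,  0.005     ]), array([0.00396106, 0.01354259, 0.005     ])]
0.01 [array([ 0.00117654, -0.01278058,  0.01      ]), array([0.00117334, 0.01407356, 0.01      ])]
```

Emit:
play_rows([
  [[-0.0028,0.0356,0,0,0,0],[-0.0028,0.0356,0,0,0,0],[-0.0028,0.0356,0,0,0,0],[-0.0028,0.0356,0,0,0,0],[-0.0028,0.0356,0.01,0,0,0],[-0.0028,0.0356,0.02,0,0,0],[-0.0027,0.0358,0.03,0,0,0],[0,0,0.03,0,0,0],[0,0,0,0,0,0],[0,0,0,0,0,0]],
])

```text
t: 9.38
tcp_pos: [0.5487, -0.2458, 0.1571]
tool_rot: [1.0, -0.031, 0.0, 0.0]
force: [-0.2, 0.4, 0.2]
finger_gap: 0.31
```

```bash
python3 - <<'E'
from h import *
s=manip.sense();print(s["t"],s["tcp_pos"],s["tool_rot"],s["finger_gap"],s["force"])
w=manip.snapshot("wrist");save(w,"w5.png",(180,100,380,400),2)
import pickle;pickle.dump(w,open("w5.pkl","wb"))
E
```

```text
9.375 [ 0.54873624 -0.24575917  0.15714054] [ 9.99504588e-01 -3.14731828e-02  1.24284000e-04  4.62119896e-05] 0.3101807100645324 [-0.16363557  0.3551534   0.17721302]
```

View pics/w5.png

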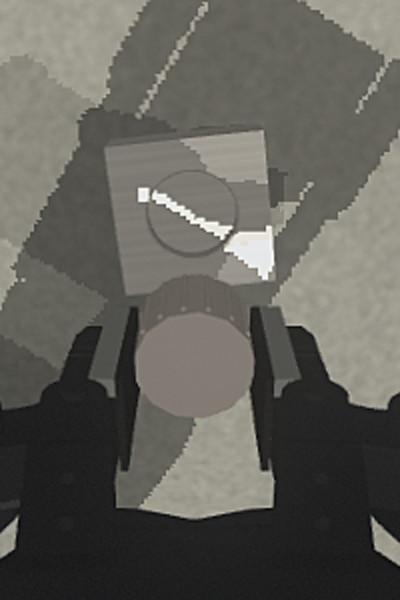

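```bash
python3 - <<'E'
from h import *
import pickle
w=pickle.load(open("w5.pkl","rb"))
f=lambda x,y:ray(w,(180+x/2-.4,100+y/2-.4),True)
P=[atz(*f(*p),.02) for p in [(105,147),(265,129),(274,282),(128,294)]];print(np.round(P,4))
print((P[0]+P[2])/2,(P[1]+P[3])/2)
for e in [((147,212),(238,212)),((192,170),(192,256))]:
    a=[atz(*f(*p),.02) for p in e];print(np.round(a,4),np.mean(a,0),np.linalg.norm(a[0]-a[1]))
s=manip.sense();p=s["tcp_pos"];Rm=R.from_quat(s["tool_rot"]).as_matrix()
o,d=f(195,364);o=Rm.T@(o-p);d=Rm.T@d;print(o+d*(.0107-o[2])/d[2])
E
```

```text
[[ 0.5781 -0.2123  0.02  ]
 [ 0.5813 -0.2764  0.02  ]
 [ 0.516  -0.2781  0.02  ]
 [ 0.5144 -0.2157  0.02  ]]
[ 0.54705858 -0.24519438  0.02      ] [ 0.54786122 -0.24606116  0.02      ]
[[ 0.5501 -0.227   0.02  ]
 [ 0.5478 -0.264   0.02  ]] [ 0.54894307 -0.24551651  0.02      ] 0.03712522369030284
[[ 0.5664 -0.2464  0.02  ]
 [ 0.53   -0.2441  0.02  ]] [ 0.5481831  -0.24526602  0.02      ] 0.036504309597136776
[0.00053205 0.00059461 0.0107    ]
```

Emit:
play_rows([
  [[-0.001,-0.0008,0.035,0,0,0],[0,0,0.035,0,0,0],[0,0,0.023,0,0,0],[0,0,0.01,0,0,0],[0,0,0.003,0,0,0],[0,0,0.001,0,0,0],[0,0,0.001,0,0,0],[0,0,0,0,0,0],[0,0,0,0,0,0]],
])

```text
t: 10.55
tcp_pos: [0.5475, -0.2452, 0.0491]
tool_rot: [0.999, -0.032, 0.0, 0.0]
force: [-0.0, -0.2, -0.9]
finger_gap: 0.316
```

Emit:
play_rows([
  [[0,0,0.001,0,0,0],[0,0,0,0,0,0]],
])

```text
t: 10.8
tcp_pos: [0.5473, -0.2451, 0.0477]
tool_rot: [0.999, -0.032, -0.0, -0.0]
force: [0.7, 1.4, -0.5]
finger_gap: 0.31
```

```bash
python3 - <<'E'
from h import *
s=manip.sense();print(s["t"],s["tcp_pos"],s["tool_rot"],s["finger_gap"],s["force"])
w=manip.snapshot("wrist");save(w,"w6.png",(180,150,380,400),2.4)
w=manip.snapshot("scene");save(w,"s6.png",(120,270,240,380),5)
E
```

```text
10.8 [ 0.54733114 -0.24505698  0.04770743] [ 9.99495256e-01 -3.17681937e-02 -1.06441441e-04 -6.82301919e-05] 0.31046657463021493 [ 0.71082312  1.42595789 -0.45008155]
```

View pics/w6.png

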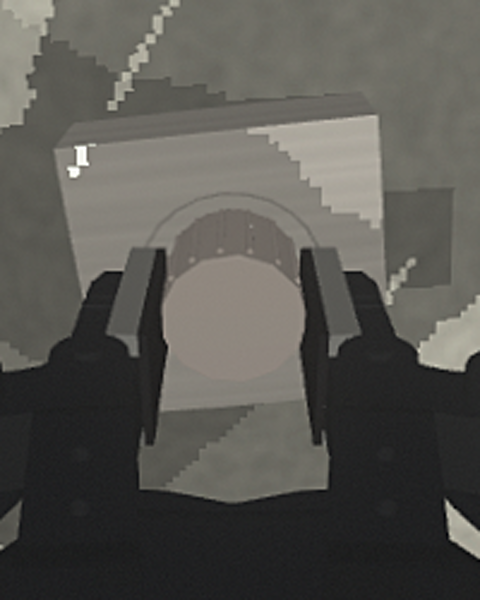

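View pics/s6.png

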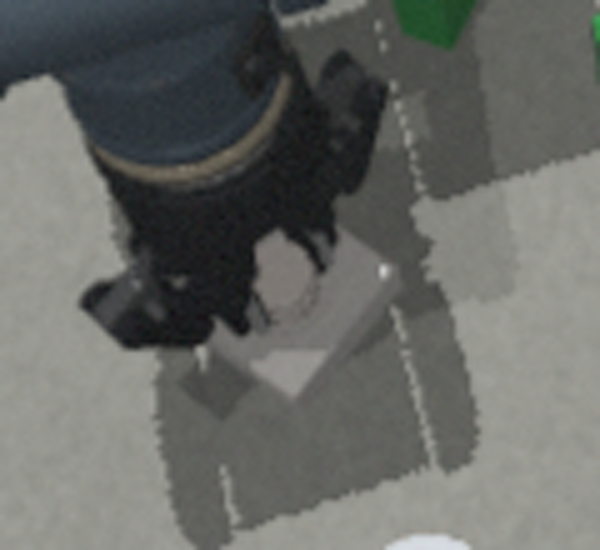

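Emit:
play_rows([
  [[0,0,0.0008,0,0,0],[0,0,0,0,0,0]],
])

```text
t: 11.15
tcp_pos: [0.5474, -0.2451, 0.0469]
tool_rot: [0.999, -0.032, -0.0, -0.0]
force: [0.3, 0.2, 0.2]
finger_gap: 0.313
```

Emit:
play_rows([
  [[0,0,0,0,0,0],[0,0,0,0,0,0],[0,0,0,0,0,0],[0,0,-0.02,0,0,0],[0,0,-0.03,0,0,0],[0,0,-0.04,0,0,0],[0,0,-0.04,0,0,0],[0,0,-0.01,0,0,0],[0,0,0,0,0,0]],
], fingers=0.75)

```text
t: 12.28
tcp_pos: [0.5476, -0.2451, 0.1882]
tool_rot: [0.999, -0.032, 0.001, 0.001]
force: [-0.0, -0.2, -0.8]
finger_gap: 0.753
```

```bash
python3 - <<'E'
from h import *
s=manip.sense();print(s["t"],s["tcp_pos"],s["tool_rot"],s["finger_gap"],s["force"])
w=manip.snapshot("wrist");save(w,"w7.png",(180,100,380,300),3)
import pickle;pickle.dump(w,open("w7.pkl","wb"))
w=manip.snapshot("scene");save(w,"s7.png",(140,290,220,370),6)
E
```

```text
12.275 [ 0.54760829 -0.24514706  0.18822494] [ 9.99496532e-01 -3.17109689e-02  8.87252252e-04  5.56301092e-04] 0.7526858216748022 [-0.02833086 -0.20980953 -0.76571896]
```

View pics/w7.png

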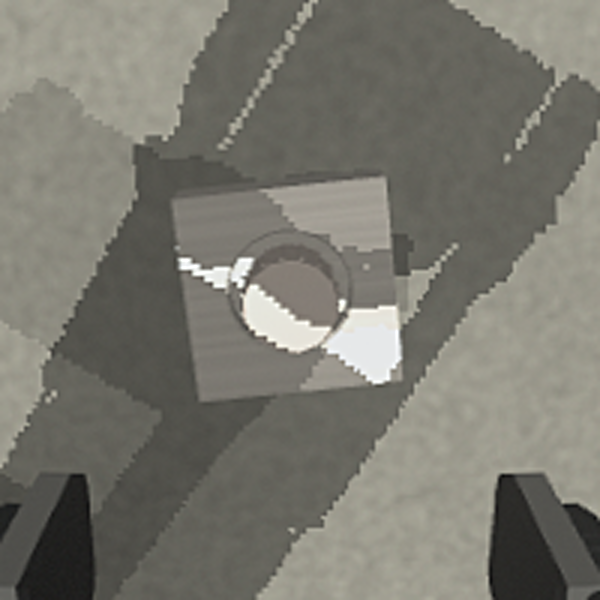

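View pics/s7.png

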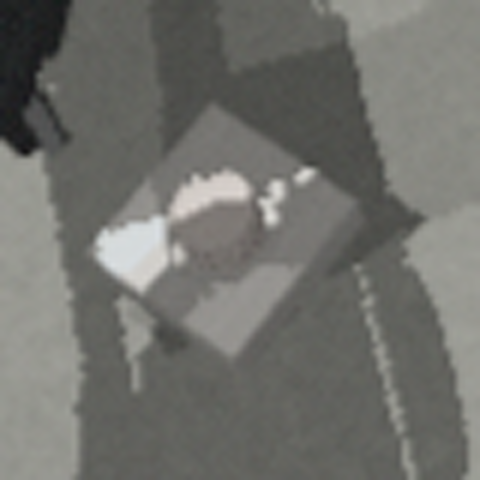

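```bash
python3 - <<'E'
from h import *
import pickle
w=pickle.load(open("w7.pkl","rb"))
f=lambda x,y:ray(w,(180+x/3-.4,100+y/3-.4),True)
a=[atz(*f(*p),.036) for p in [(242,304),(340,304)]];print("cap",np.round(a,4),np.mean(a,0),np.linalg.norm(a[0]-a[1]))
w=pickle.load(open("w1.pkl","rb"))
img=cv2.cvtColor(w["img"],cv2.COLOR_RGB2HSV)
m=((img[...,1]>120)&(img[...,2]>40)).astype(np.uint8)
n,l,st,c=cv2.connectedComponentsWithStats(m)
for i in range(1,n):
    if st[i,4]>300:
        print(st[i],c[i].round())
        ys,xs=np.where(l==i)
        for z in (0,.08):
            P=np.array([atz(*ray(w,(x,y),True),z) for x,y in zip(xs,ys)]);print(z,P.min(0).round(3),P.max(0).round(3))
E
```

```text
cap [[ 0.5488 -0.2317  0.036 ]
 [ 0.547  -0.2597  0.036 ]] [ 0.54789967 -0.24568743  0.036     ] 0.02809483779776349
[482  56  28  42 513] [492.  77.]
0 [ 0.662 -0.36  -0.   ] [ 0.727 -0.307  0.   ]
0.08 [ 0.656 -0.292  0.08 ] [ 0.709 -0.249  0.08 ]
[348 104  39  46 928] [368. 127.]
0 [ 0.583 -0.149 -0.   ] [ 0.643 -0.096  0.   ]
0.08 [ 0.593 -0.121  0.08 ] [ 0.641 -0.078  0.08 ]
[138 134  41  39 759] [157. 154.]
0 [ 0.57   0.129 -0.   ] [0.625 0.187 0.   ]
0.08 [0.582 0.103 0.08 ] [0.626 0.15  0.08 ]
[175 204  35  41 886] [190. 225.]
0 [ 0.464  0.099 -0.   ] [0.523 0.146 0.   ]
0.08 [0.496 0.079 0.08 ] [0.544 0.117 0.08 ]
[348 210  40  31 803] [369. 226.]
0 [ 0.454 -0.152 -0.   ] [ 0.498 -0.094  0.   ]
0.08 [ 0.488 -0.124  0.08 ] [ 0.524 -0.077  0.08 ]
```

Emit:
play_rows([
  [[0.0028,-0.0354,-0.002,0,0,0],[0.0028,-0.0354,-0.003,0,0,0],[0.0028,-0.0354,-0.003,0,0,0],[0.0028,-0.0354,0,0,0,0],[0.0028,-0.0354,0,0,0,0],[0.0028,-0.0354,0,0,0,0],[0.0029,-0.0355,0,0,0,0],[0,0,0,0,0,0],[0,0,0,0,0,0]],
])

```text
t: 13.5
tcp_pos: [0.5822, 0.0008, 0.1938]
tool_rot: [1.0, -0.032, -0.001, 0.0]
force: [0.2, -1.1, 0.3]
finger_gap: 0.75
```

```bash
python3 - <<'E'
from h import *
s=manip.sense();print(s["t"],s["tcp_pos"],s["tool_rot"],s["finger_gap"],s["force"])
w=manip.snapshot("wrist");save(w,"w8.png",(200,100,360,300),3)
import pickle;pickle.dump(w,open("w8.pkl","wb"))
E
```

```text
13.5 [0.58218593 0.00076693 0.19378075] [ 9.99501723e-01 -3.15409913e-02 -1.21112654e-03  6.53562322e-05] 0.7498500413095206 [ 0.20896333 -1.10330697  0.30087398]
```

View pics/w8.png

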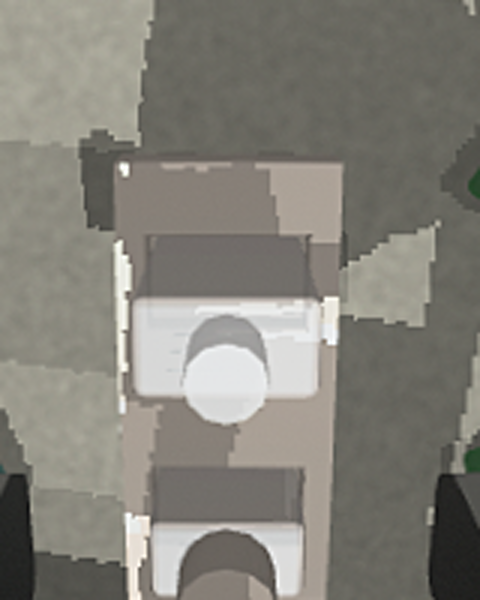

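```bash
python3 - <<'E'
from h import *
import pickle
w=pickle.load(open("w8.pkl","rb"))
f=lambda x,y:ray(w,(200+x/3-.4,100+y/3-.4),True)
a=[atz(*f(*p),.114) for p in [(183,384),(267,384)]];print("neck",np.round(a,4),np.mean(a,0),np.linalg.norm(a[0]-a[1]))
P=[atz(*f(*p),.09) for p in [(133,297),(320,297),(319,397),(133,397)]];print("sh",np.round(P,4),np.mean(P,0))
r=P[0]-P[1]+P[3]-P[2];print(np.degrees(np.arctan2(r[1],r[0])))
E
```

```text
neck [[ 0.5843  0.0106  0.114 ]
 [ 0.5832 -0.0074  0.114 ]] [0.58372085 0.00157144 0.114     ] 0.018069468932225923
sh [[ 0.5981  0.0225  0.09  ]
 [ 0.5953 -0.0214  0.09  ]
 [ 0.5703 -0.0203  0.09  ]
 [ 0.5731  0.0248  0.09  ]] [0.58420924 0.00140052 0.09      ]
86.38588572727944
```

Emit:
play_rows([
  [[0.0018,-0.0007,0.03,0,0,0],[0,0,0.04,0,0,0],[0,0,0.03,0,0,0],[0,0,0.015,0,0,0],[0,0,0.005,0,0,0],[0,0,0,0,0,0],[0,0,0,0,0,0]],
])

```text
t: 14.42
tcp_pos: [0.5855, 0.0015, 0.0761]
tool_rot: [0.999, -0.032, 0.001, 0.0]
force: [0.3, 0.6, -0.4]
finger_gap: 0.75
```

Emit:
play_rows([
  [[0,0,0,0,0,0],[0,0,0,0,0,0],[0,0,0,0,0,0],[0,0,0,0,0,0],[0,0,0,0,0,0]],
], fingers=0, squeeze=30)

```text
t: 15.05
tcp_pos: [0.5853, 0.0016, 0.076]
tool_rot: [0.999, -0.032, 0.001, 0.0]
force: [0.1, -0.0, 5.8]
finger_gap: 0.535
```

Emit:
play_rows([
  [[0,0,-0.004,0,0,0],[0,0,-0.006,0,0,0],[0,0,-0.01,0,0,0],[0,0,-0.02,0,0,0],[0,0,0,0,0,0],[0,0,0,0,0,0]],
])

```text
t: 15.8
tcp_pos: [0.5844, 0.0017, 0.1149]
tool_rot: [0.999, -0.032, -0.0, -0.0]
force: [-0.3, 0.1, -0.4]
finger_gap: 0.535
```

```bash
python3 - <<'E'
from h import *
s=manip.sense();print(s["t"],s["tcp_pos"],s["tool_rot"],s["finger_gap"],s["force"])
w=manip.snapshot("wrist");save(w,"w9.png")
w=manip.snapshot("scene");save(w,"s9.png",(200,130,330,290),3.7)
E
```

```text
15.8 [0.58438952 0.0017007  0.11488818] [ 9.99496109e-01 -3.17411925e-02 -1.57116642e-04 -2.30670626e-05] 0.5346783078767332 [-0.32025899  0.10700505 -0.36910455]
```

View pics/w9.png

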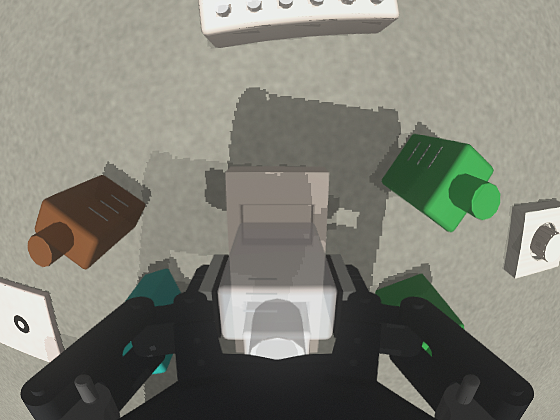

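View pics/s9.png

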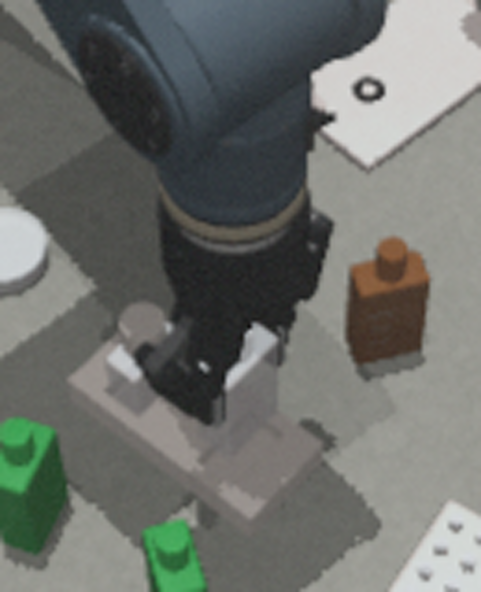

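Emit:
play_rows([
  [[0,0,-0.03,0,0,0],[0,0,-0.04,0,0,0],[0,0,-0.03,0,0,0],[0,0,-0.005,0,0,0],[0,0,0,0,0,0],[0,0,0,0,0,0]],
])

```text
t: 16.65
tcp_pos: [0.5836, 0.0018, 0.2182]
tool_rot: [0.999, -0.032, -0.002, -0.0]
force: [-0.4, 0.4, 0.2]
finger_gap: 0.536
```

```bash
python3 - <<'E'
from h import *
s=manip.sense();print(s["t"],s["tcp_pos"],s["tool_rot"],s["finger_gap"],s["force"])
w=manip.snapshot("wrist");save(w,"w10.png")
import pickle
pickle.dump(w,open("w10.pkl","wb"))
w1=pickle.load(open("w1.pkl","rb"));save(w1,"w1p.png",(0,180,140,290),5)
save(w,"w10c.png",(200,200,360,400),3)
E
```

```text
16.65 [0.58356606 0.00181938 0.21818332] [ 9.99493283e-01 -3.17781572e-02 -1.80105842e-03 -2.87891485e-04] 0.5356956262095874 [-0.3500041   0.38149749  0.24266929]
```

View pics/w1p.png

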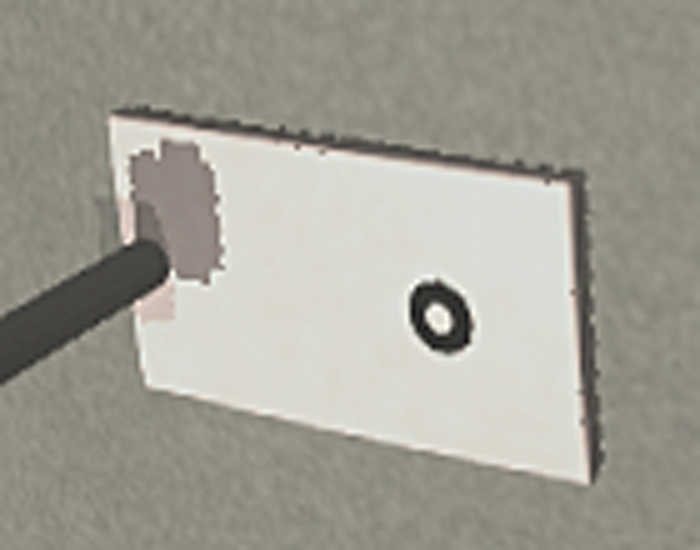

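View pics/w10.png

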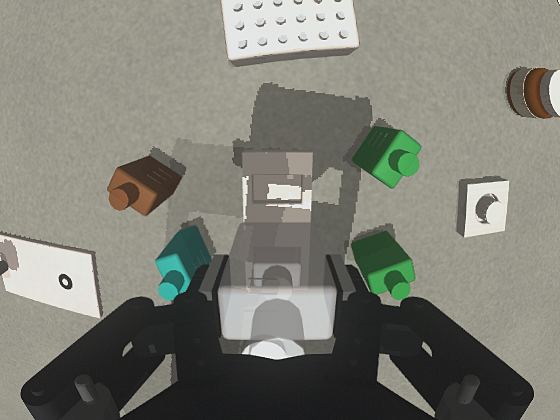

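View pics/w10c.png

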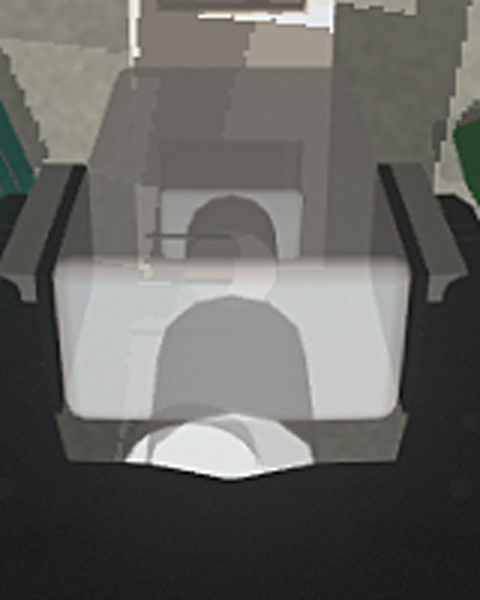

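```bash
python3 - <<'E'
from h import *
import pickle
from scipy.optimize import least_squares
w=pickle.load(open("w10.pkl","rb"))
s=manip.sense();p=s["tcp_pos"];Rm=R.from_quat(s["tool_rot"])
# tool frame points: flask upright -> tool (x,-y,-z)
pts=np.array([[.013,.023,.08],[.013,-.023,.08],[-.013,.023,.08],[-.013,-.023,.08],[.013,.023,0],[.013,-.023,0]])
px=np.array([(52,258),(409,258),(67,418),(402,418),(121,67),(335,67)])/3+[199.6,199.6]
def res(v):
    Q=R.from_rotvec(v[3:]) * R.from_euler('x',180,degrees=True)
    X=Q.apply(pts-[0,0,.04])+v[:3]
    W=Rm.apply(X)+p
    return np.concatenate([proj(w,x,True)-q for x,q in zip(W,px)])
r=least_squares(res,[0,0,.026,0,0,0]);print(r.x[:3],np.degrees(r.x[3:]),r.fun.round(1))
r=least_squares(lambda u:res([*u,0,0,0]),[0,0,.026]);print(r.x,r.fun.round(1))
w1=pickle.load(open("w1.pkl","rb"))
f=lambda x,y:ray(w1,(x/5-.4,180+y/5-.4),True)
print("ring",atz(*f(440,316),.01))
B=[atz(*f(*q),.01)[:2] for q in [(110,115),(573,180),(590,484),(147,384)]]
print(np.round(B,4),np.mean(B,0)); r=B[0]-B[1]+B[3]-B[2];print(np.degrees(np.arctan2(r[1],r[0])),np.linalg.norm(B[0]-B[1]),np.linalg.norm(B[3]-B[2]),np.linalg.norm(B[0]-B[3]))
E
```

```text
[-0.00375361  0.00027043  0.02981455] [ 0.48485516 -0.96500587 -0.13388034] [ 0.   0.4  1.  -0.3  0.4  0.2 -1.8 -0.6 -1.7  0.4  2.1  0. ]
[-0.00379857  0.00045759  0.03058113] [ 0.2  0.9  0.4  0.9  0.5 -0.4 -2.6 -0.4 -0.7 -1.1  3.  -1. ]
ring [0.47598711 0.29611536 0.01      ]
[[0.5495 0.4221]
 [0.5165 0.2363]
 [0.4184 0.2557]
 [0.4531 0.44  ]] [0.48438433 0.33851655]
79.64481629572285 0.18869474158190416 0.18748574949058533 0.09809263226856933
```

Emit:
play_rows([
  [[-0.0157,-0.036,0,0,0,0],[-0.0157,-0.036,0,0,0,0],[-0.0157,-0.036,0,0,0,0],[-0.0157,-0.036,0,0,0,0],[-0.0157,-0.036,0,0,0,0],[-0.0157,-0.036,0,0,0,0],[-0.0157,-0.036,0,0,0,0],[-0.0157,-0.036,0,0,0,0],[0,0,0,0,0,0]],
])

```text
t: 17.82
tcp_pos: [0.4759, 0.299, 0.2189]
tool_rot: [1.0, -0.03, -0.001, 0.0]
force: [-0.9, -0.3, -0.3]
finger_gap: 0.536
```

Emit:
play_rows([
  [[0,0,0,0,0,-10.43],[0,0,0,0,0,-10.43],[0,0,0,0,0,-10.43],[0,0,0,0,0,-10.43],[0,0,0,0,0,-10.43],[0,0,0,0,0,-10.43],[0,0,0,0,0,-10.43],[0,0,0,0,0,-10.43],[0,0,0,0,0,0],[0,0,0,0,0,0]],
])

```text
t: 19.08
tcp_pos: [0.4777, 0.2964, 0.2196]
tool_rot: [0.768, 0.64, -0.0, -0.0]
force: [-0.2, -0.9, -1.4]
finger_gap: 0.538
```

```bash
python3 - <<'E'
from h import *
s=manip.sense();print(s["t"],s["tcp_pos"],R.from_quat(s["tool_rot"]).as_matrix().round(4),s["finger_gap"],s["force"])
import pickle
for n in ["wrist","scene","top"]:
    w=manip.snapshot(n);pickle.dump(w,open(n+"11.pkl","wb"))
    if n=="wrist": save(w,"w11.png")
    if n=="scene": save(w,"s11.png",(260,50,360,180),4.5)
    if n=="top": save(w,"t11.png",(100,160,240,280),5)
E
```

```text
19.075 [0.47768293 0.29642114 0.21956446] [[ 1.803e-01  9.836e-01 -8.000e-04]
 [ 9.836e-01 -1.803e-01 -5.000e-04]
 [-6.000e-04 -7.000e-04 -1.000e+00]] 0.5383490630668637 [-0.24863185 -0.87900988 -1.37254393]
```

View pics/w11.png

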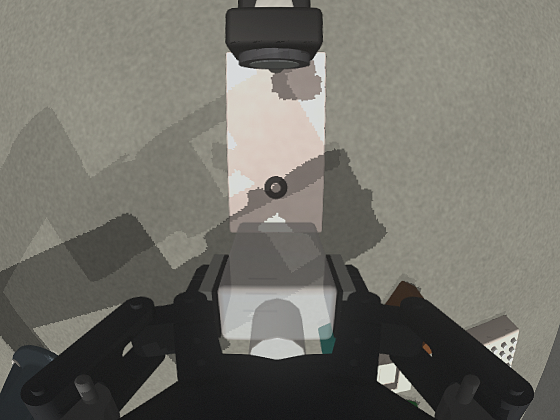

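View pics/s11.png

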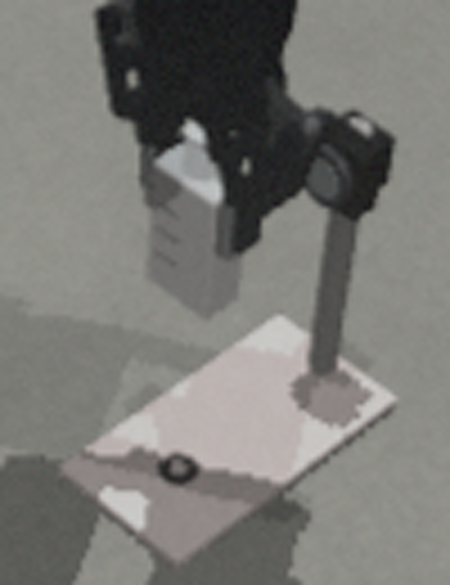

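View pics/t11.png

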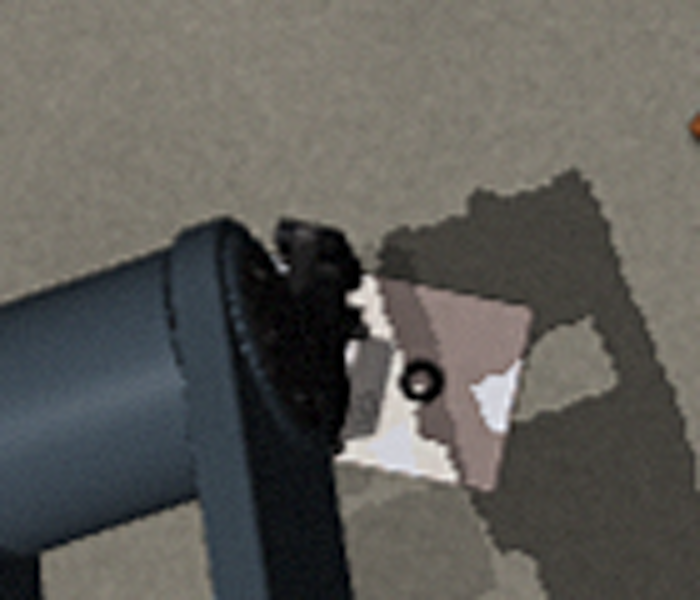

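```bash
python3 - <<'E'
from h import *
import pickle
from scipy.optimize import least_squares
sc=pickle.load(open("scene11.pkl","rb"));w=pickle.load(open("wrist11.pkl","rb"))
print("check captop", proj(sc,np.array([.584,.0011,.117])),"obs 264.2,227.6; ring",proj(sc,np.array([.476,.2961,.01])),"obs 299.4 153.8")
s=manip.sense();p=s["tcp_pos"];Rm=R.from_quat(s["tool_rot"])
pts=np.array([[.013,.023,0],[.013,-.023,0],[-.013,.023,0],[-.013,-.023,0],[.013,.023,.08],[.013,-.023,.08],[-.013,.023,.08],[-.013,-.023,.08]])-[0,0,.04]
def model(cam,off,fish):
    X=pts*[1,-1,-1]+off
    return np.array([proj(cam,Rm.apply(x)+p,fish) for x in X])
for off in ([-.0013,0,.026],[-.0038,0,.030]):
    print("scene model crop",((model(sc,off,False)-[260,50]+.4)*4.5).round().tolist())
    im=cv2.cvtColor(sc["img"],cv2.COLOR_RGB2BGR)[50:180,260:360];im=cv2.resize(im,None,fx=6,fy=6,interpolation=cv2.INTER_CUBIC)
    m=((model(sc,off,False)-[260,50]+.4)*6)
    im2=cv2.cvtColor(w["img"],cv2.COLOR_RGB2BGR)[200:370,200:360];im2=cv2.resize(im2,None,fx=3.5,fy=3.5,interpolation=cv2.INTER_CUBIC)
    m2=((model(w,off,True)-[200,200]+.4)*3.5)
    for a,b in [(0,1),(1,3),(3,2),(2,0),(4,5),(5,7),(7,6),(6,4),(0,4),(1,5),(2,6),(3,7)]:
        cv2.line(im,tuple(map(int,m[a])),tuple(map(int,m[b])),(0,0,255),1)
        cv2.line(im2,tuple(map(int,m2[a])),tuple(map(int,m2[b])),(0,0,255),1)
    n=str(int(off[2]*1000)); im=im[:500]; h=max(im.shape[0],im2.shape[0])
    cv2.imwrite("pics/f%s_s.png"%n,im);cv2.imwrite("pics/f%s_w.png"%n,im2)
save(w,"w11c.png",(210,0,350,240),2.5)
E
```

```text
check captop [263.31898759 228.35912626] obs 264.2,227.6; ring [298.68623224 154.40033008] obs 299.4 153.8
scene model crop [[177.0, 258.0], [239.0, 302.0], [143.0, 281.0], [204.0, 325.0], [185.0, 138.0], [251.0, 183.0], [149.0, 161.0], [214.0, 206.0]]
scene model crop [[174.0, 266.0], [235.0, 310.0], [139.0, 289.0], [201.0, 333.0], [181.0, 147.0], [247.0, 191.0], [145.0, 170.0], [210.0, 215.0]]
```

View pics/f26_s.png

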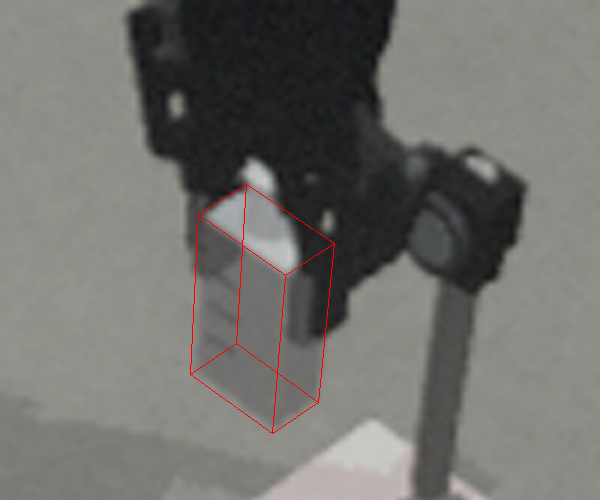

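View pics/f26_w.png

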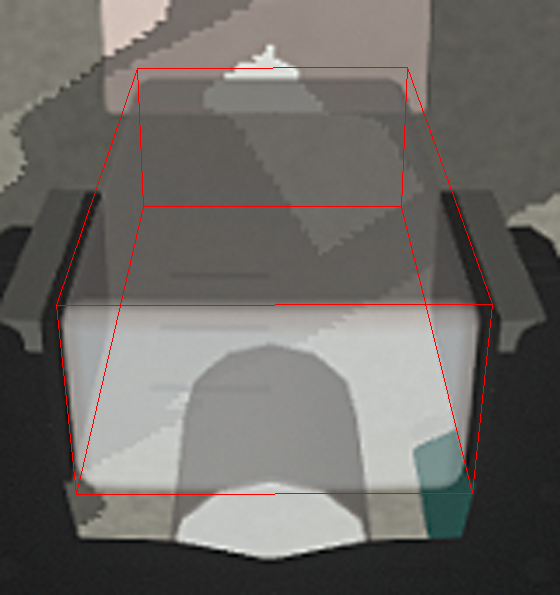

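View pics/f30_w.png

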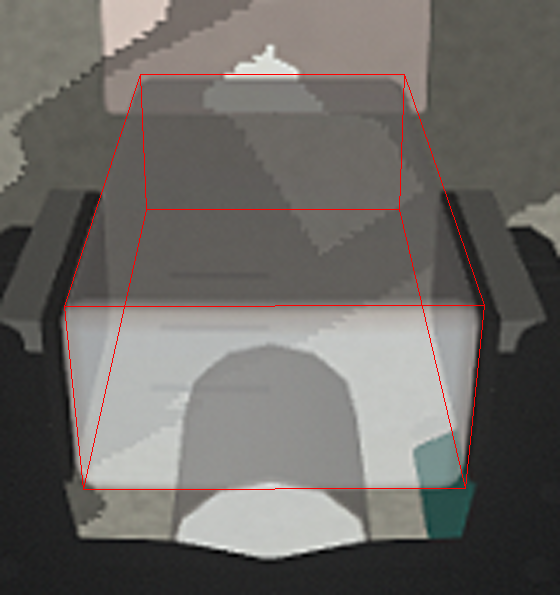

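View pics/w11c.png

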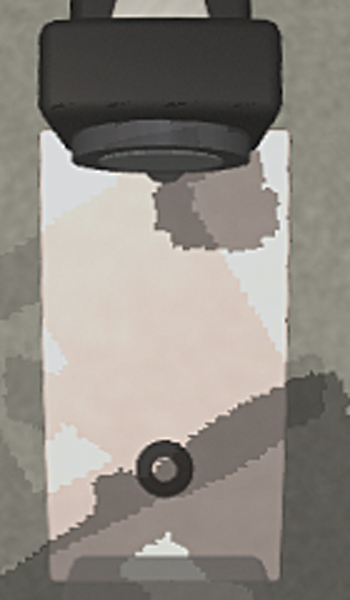

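```bash
python3 - <<'E'
from h import *
import pickle
from scipy.optimize import least_squares
w=pickle.load(open("wrist11.pkl","rb"))
s=manip.sense();p=s["tcp_pos"];Rm=R.from_quat(s["tool_rot"])
pts=np.array([[.0095,0,.08],[.0095,0,.104],[.013,0,.08],[.013,0,0],[-.013,0,.08]])-[0,0,.04]
ob=np.array([345,483,304,79,489])
for off in ([-.0013,0,.026],[-.0025,0,.026],[-.0038,0,.030],[-.002,0,.028]):
    print(off,[round(float((proj(w,Rm.apply(x*[1,-1,-1]+off)+p,True)[1]-200+.4)*3.5),1) for x in pts],ob)
f=lambda x,y:ray(w,(210+x/2.5-.4,y/2.5-.4),True)
print("ring",atz(*f(164,469),.01))
L=[atz(*f(*q),.01)[:2] for q in [(41,132),(49,578)]];Q=[atz(*f(*q),.01)[:2] for q in [(292,128),(279,578)]]
print(np.round(L,4),np.round(Q,4))
for a in (L,Q):
    d=a[0]-a[1];print(np.degrees(np.arctan2(d[1],d[0])),np.linalg.norm(d))
c=np.mean(L+Q,0);print("centre",c)
# lens circle edges
for q in [(162,160),(77,150),(247,150)]:print(atz(*f(*q),.17))
x=np.array([np.cos(np.radians(79.8)),np.sin(np.radians(79.8))]);print("vp from centre",c-.045*x)
E
```

```text
[-0.0013, 0, 0.026] [336.3, 477.5, 308.0, 68.3, 498.4] [345 483 304  79 489]
[-0.0025, 0, 0.026] [345.8, 487.9, 317.8, 75.0, 506.1] [345 483 304  79 489]
[-0.0038, 0, 0.03] [336.5, 471.5, 309.3, 74.7, 493.1] [345 483 304  79 489]
[-0.002, 0, 0.028] [332.1, 469.8, 304.2, 68.5, 492.2] [345 483 304  79 489]
ring [0.47532601 0.29604787 0.01      ]
[[0.4523 0.4415]
 [0.4177 0.2578]] [[0.5508 0.4252]
 [0.5154 0.2399]]
79.32702838327792 0.18694777768441542
79.20710792181731 0.18854793499332215
centre [0.48406262 0.34111519]
[0.49385136 0.39461861 0.17      ]
[0.47737444 0.40011325 0.17      ]
[0.5111656 0.3938409 0.17     ]
vp from centre [0.47609381 0.29682639]
```

Emit:
play_rows([
  [[0.0008,-0.0008,0.009,0,0,0],[0.0008,-0.0009,0.009,0,0,0],[0,0,0.005,0,0,0],[0,0,0,0,0,0],[0,0,0,0,0,0],[0,0,0,0,0,0]],
])

```text
t: 19.98
tcp_pos: [0.4764, 0.299, 0.1973]
tool_rot: [0.767, 0.641, 0.0, 0.0]
force: [0.2, -0.5, -0.7]
finger_gap: 0.535
```

```bash
python3 - <<'E'
from h import *
import pickle
P=[];Q=[]
for i in range(12):
    s=manip.sense();P.append(s["tcp_pos"]);Q.append(s["tool_rot"])
    w=manip.snapshot("wrist")
pickle.dump(w,open("w12.pkl","wb"));save(w,"w12.png",(200,0,360,360),1.66)
P=np.array(P);print(s["t"],P.mean(0).round(5),P.std(0).round(5),P.round(4)[:4])
Rm=R.from_quat(Q).mean().as_matrix();print(Rm.round(4),np.degrees(np.arctan2(Rm[1,0],Rm[0,0])),s["finger_gap"],s["force"])
t=manip.snapshot("scene");save(t,"s12.png",(240,40,370,180),4)
save(t,"s12f.png")
E
```

```text
20.525 [0.47626 0.29895 0.19717] [8.e-05 3.e-05 1.e-04] [[0.4764 0.299  0.1973]
 [0.4764 0.299  0.1973]
 [0.4763 0.299  0.1973]
 [0.4763 0.299  0.1973]]
[[ 1.771e-01  9.842e-01  3.000e-04]
 [ 9.842e-01 -1.771e-01  1.000e-04]
 [ 2.000e-04  3.000e-04 -1.000e+00]] 79.80116629941053 0.534232495588198 [ 0.56381498 -0.03195956 -0.14793189]
```

View pics/s12.png

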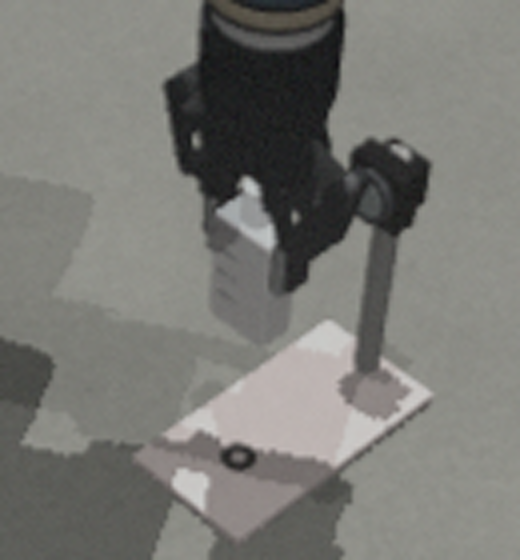

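View pics/s12f.png

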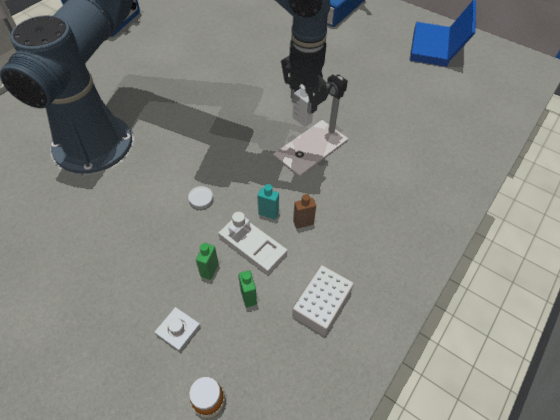

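View pics/w12.png

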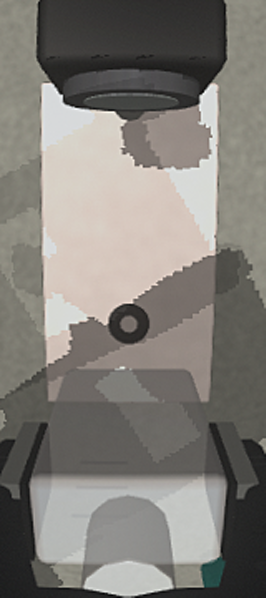

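```bash
python3 - <<'E'
from h import *
import pickle
w=pickle.load(open("w12.pkl","rb"))
s=manip.sense();p=s["tcp_pos"];Rm=R.from_quat(s["tool_rot"])
im=cv2.cvtColor(w["img"],cv2.COLOR_RGB2BGR)[210:365,200:360];k=3.8;im=cv2.resize(im,None,fx=k,fy=k,interpolation=cv2.INTER_CUBIC)
th=np.linspace(0,2*np.pi,60)
for off,col in (([-.002,0,.0265],(0,0,255)),):
    C=[np.c_[.0095*np.cos(th),.0095*np.sin(th),0*th+z] for z in (.08,.104)]
    C+=[np.array([[.013,.023,z],[.013,-.023,z],[-.013,-.023,z],[-.013,.023,z],[.013,.023,z]]) for z in (0,.08)]
    for c in C:
        q=np.array([(proj(w,Rm.apply((x-[0,0,.04])*[1,-1,-1]+off)+p,True)-[200,210]+.4)*k for x in c])
        cv2.polylines(im,[q.astype(np.int32)],False,col,1)
cv2.imwrite("pics/fit12.png",im)
E
```

```text
(no output)
```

View pics/fit12.png

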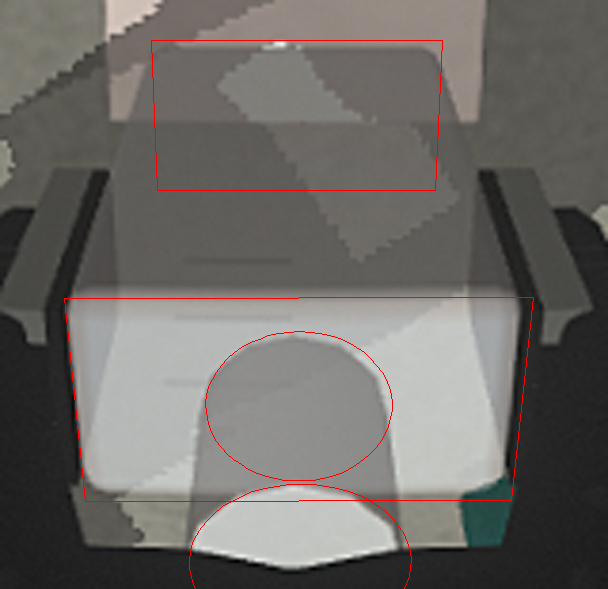

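Emit:
play_rows([
  [[-0.0006,0,0.0007,0,0,0],[0,0,0,0,0,0],[0,0,0,0,0,0],[0,0,0,0,0,0],[0,0,0,0,0,0],[0,0,0,0,0,0],[0,0,0,0,0,0]],
])

```text
t: 21.5
tcp_pos: [0.4761, 0.2984, 0.1963]
tool_rot: [0.767, 0.641, 0.0, 0.0]
force: [-0.1, -0.2, -0.6]
finger_gap: 0.534
```

```bash
python3 - <<'E'
from h import *
s=manip.sense();p=s["tcp_pos"];Rm=R.from_quat(s["tool_rot"])
print(s["t"],p,"mid",Rm.apply([-.002,0,.0265])+p,s["finger_gap"],s["force"],s["qd"].round(3))
print(manip.sign_off())
E
```

```text
21.5 [0.47607007 0.29835374 0.19631077] mid [0.47571681 0.29638521 0.16981077] 0.5341685033946885 [-0.13411993 -0.24824571 -0.55607682] [ 0.001  0.001 -0.    -0.    -0.001  0.   ]
the job is handed in; nothing more can be done
None
```

I handed the job in at t = 21.5 s, with the gripper still holding the tall flask at the view point and nothing touching it. `sign_off()` reports no verdict, so what follows rests on my own checks.

- **Cap:** I lifted it off first and set it open side down in the holder recess. Afterwards its top, at the expected height of 36 mm, measured 28.1 mm across and sat about 0.5 mm from the recess centre, so it is fully seated.
- **Flask position:** The middle of its body is at about (0.4757, 0.2964, 0.1698). The measured view point is (0.4759, 0.2963, 0.170).
- **Flask orientation:** The broad face is turned to 79.8°, and my readings of the camera direction ran from 79.2° to 80.1°. The tool was vertical to within about 0.02° and the arm was still.
- **Bystanders:** In the last scene picture the short flask, jar, petri dish, tip box and coloured look-alikes stood where they started.

**Checks that disagreed**
- One fit of the flask's outline in the wrist picture put it about 4 mm lower in the grip, with about 1° of tilt. I put this down to the flask's rounded edges. The height it was gripped at, the outline of its neck and the scene picture all agree with the position I used.
- In the final overlay, the neck sat about 0.4 mm to one side of the model; I left this uncorrected.
- The first height for the cap, from the fixed cameras, was about 5 mm too high. The wrist camera gave the expected 117 mm, and I used that.

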